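# Find the full lug-nut tin by hefting

### The job

Lift the loose cover off the tin rack and lay it flat, right way up, on the shelf clear of the rack. Then heft the three look-alike tins one at a time, from the robot's left to its right, standing each one back in its own place in the rack before lifting the next, and find out which is the heaviest. Finish holding the heaviest tin up and still, upright, its base above the rack's end panels, with the other two standing in the rack; do not tip a tin over and leave the other things on the shelf alone.

Things in the scene. Friction and masses are not known exactly. Their poses are not given: they have to be found in the camera images.
- rack: dark steel rack fixed to the shelf, yaw within 0.3 rad. Origin: centre of underside; y along the row of tins to the robot's left, x away from it. 130 (x) by 302 mm (y). Floor top at z = 6 mm; low lips to z = 12 mm on the long edges, else open front and back; end panels 6 mm thick at y = +-148 mm, tops at z = 92 mm
- cover: loose aluminium cover lying on the end panels, 144 (x) by 316 mm (y), 0.26 kg: 3 mm plate with a 12 mm skirt pointing down round the panels, 4 mm play. Origin: centre of the skirt's lower edge, axes as the rack's; plate top at z = 15 mm. Starts with its origin 80 mm above the shelf, must rise 12 mm to come free; laid on the shelf its origin is at height 0
- cover_grip (a point): centre of the black bar handle in the middle of the cover's top: 20 mm (cover x) by 60 mm (cover y) by 30 mm tall, standing on the plate; this point is 30 mm above the cover's origin
- clear_spot (a point): fixed point on the shelf surface to the left of the rack, middle of an empty stretch 280 mm (x) by 340 mm (y) where the cover, its long side along y, can lie
- tin_a: one of three closed steel tins that look exactly alike: 50 mm diameter, 72 mm tall, 0.2 to 0.75 kg, contents unseen, so its weight must be felt. Origin at the centre of its underside, z up. It starts upright on the rack's floor within 5 mm of rack y = +85, 0 or -85 mm, x = 0; which tin is where changes
- tin_b: one of three closed steel tins that look exactly alike: 50 mm diameter, 72 mm tall, 0.2 to 0.75 kg, contents unseen, so its weight must be felt. Origin at the centre of its underside, z up. It starts upright on the rack's floor within 5 mm of rack y = +85, 0 or -85 mm, x = 0; which tin is where changes
- tin_c: one of three closed steel tins that look exactly alike: 50 mm diameter, 72 mm tall, 0.2 to 0.75 kg, contents unseen, so its weight must be felt. Origin at the centre of its underside, z up. It starts upright on the rack's floor within 5 mm of rack y = +85, 0 or -85 mm, x = 0; which tin is where changes
- jar: bystander: clear screw-cap jar of lug nuts, 74 mm diameter, 105 mm tall, origin under its centre, standing beyond the rack
- torque_stick: bystander: red torque stick lying on the shelf beyond the clear spot, 210 mm long, 29 mm high, origin at the shelf under its middle, x axis along it
- pry_tool: bystander: flat black plastic hubcap pry tool lying to the right of the rack, 200 mm long, 12 mm high, origin at the shelf under its middle, x axis along it
- tread_gauge: bystander: squat aluminium tread gauge, 42 mm diameter, 46 mm tall, origin under its centre, standing beyond the rack

How it is judged:
By the outcome, as a careful person would: the job done as asked, in the order asked, and still so for the second after the job is handed in, while the arm keeps its last pose, push and grip.
It also fails if it takes over 72 s, if anything falls off the work surface, if the arm or the gripper's body presses on something with over 40 N, if the wrist force passes 120 N, or if a joint passes its speed limit or range.

### The arm

A 6-joint arm with a two-finger parallel gripper is mounted at the origin on the work surface. World frame = base frame: x ahead of the robot, y to its left, z up, the work surface at z = 0. Lengths are in m, angles in degrees, forces in N, time in s.
With the tool pointing down it reaches from about 0.4 to 0.825 m from the base axis. Payload 7 kg.
Tool frame: the origin (TCP) lies midway between the tips of the shut fingers; the grasp point (between the pads) lies ctrl.tcp_to_grasp behind it (ctrl.tcp_to_grasp is the distance from the TCP to the grasp point, in m); z points along the fingers, y is the line along which they close (so a half turn about z gives the same grasp; the last joint's range is limited). The gripper opens to 88 mm and grips with 3 to 60 N. Pads are 19 mm wide; open, the fingers measure 130 mm over their backs; the gripper's body (78 mm by 193 mm) begins 47 mm behind the grasp point.
Start: joints at [-54.425, 20.546, 0.682, 0, -70.136, -16.507], TCP at [0.22, -0.638, 0.227] pointing down, gripper open.
Joint ranges: [-176.03, 176.03], [-82.01, 121.73], [-58.28, 71.71], [-173.87, 95.51], [-174.79, -0.11], [-173.66, 173.66]. Speed limits (degrees/s): [136.94, 136.94, 172.46, 180, 180, 180].

### API

Orientations are given as [roll, pitch, yaw] about the fixed x, y, z axes, in that order (R = Rz(yaw) Ry(pitch) Rx(roll)).
In Python, from plant import ctrl, imaging, close_job gives the robot as it stands.
- The arm moves only by the shell command python3 -m crank 'ROWS'. ROWS is JSON, a list of rows, each a list of 3 entries, a list of its own where there are three numbers: the shift along the world's x, y, z in m, then the turn, a rotation vector about the world's x, y, z in degrees, then the opening, from -1 (shut) to 1 (fully open), so that 0 is half open. A call has 1 to 12 rows; each row shifts and turns the commanded pose from where the row before left it; what a row does not reach is not made up. A row lasts 1/10 s, in which the tool goes at most 50 mm and 8.59 degrees, less where a joint would pass 70% of its speed; a pose out of reach is approached as far as the arm can. A call is refused whole if a number of a shift passes 0.05 or a number of a turn 8.59, either way. A call with a gripper value outside its range is refused whole. The fingers move at their own pace and stop on an object; the grip force is fixed at half the most. Time passes only in rows, so rows that do not move let the fingers close. It gives the time, the measured TCP pose, the force, the opening and the grip force at its end, in the units of the state.
- ctrl.get_obs(): the state, without advancing time (a new reading comes with each control period).
- imaging.snapshot(name): name is "scene" or "top" or "wrist"; returns (picture, depth): 480x640x3 uint8, blue, green, red; 480x640 float32, m along the optical axis (not along the pixel's ray), 0 where there is no reading.
- imaging.camera_model(name): a dict with "mtx" (3x3 intrinsics, pixels), "R" (3x3) and "t" (3): a world point X has camera coordinates R X + t. Camera axes: x right, y down, z forward; pixel columns grow to the right and rows downward; lengths in m; the calibration is good to about 2 mm. A picture is of the moment at which its call begins: read the wrist's pose just before it. camera_model takes no time and is no camera call; for the wrist camera it gives the pose at the moment of the call.
- close_job(): hands the job in; it is judged then, once.
The state is a dict: "clock": time; "joint_pos": joint angles; "qvel": joint speeds; "tau": joint torques, N m; "tool_pos": TCP position; "orientation": TCP orientation; "force": force on the tool from outside, world axes, zero at the start; "moment": the same for the moment, N m; "opening": finger opening in m; "gripper_force": force on a finger pad.
Only numpy, scipy, OpenCV 4.12 (cv2) and the standard library are available. Lean on these libraries where they do the work, as an engineer would, in place of code of your own. Each camera call takes 0.05 s, during which the arm holds its last target. There are 200 camera calls.

## Working session

There is one attempt and no reset: what is moved stays moved. The work goes in short steps, Python scripts to look and compute and a shell command to move; the robot and the scene stay as the last step left them, time stands still between calls to the robot, and variables do not carry over. Pictures are saved under pics/ and viewed, at most 10 in all, crops included, and the job is handed in when it is done.

```bash
mkdir -p pics; ls; python3 - <<'E'
from plant import ctrl, imaging
import cv2,numpy as np
o=ctrl.get_obs();print(o, ctrl.tcp_to_grasp)
for n in("scene","top"):
    p,d=imaging.snapshot(n);cv2.imwrite(f"pics/{n}0.png",p);np.save(f"pics/{n}0.npy",d)
    m=imaging.camera_model(n);print(n,m)
E
```

```text
pics
{'clock': 0.0, 'joint_pos': array([-5.44249110e+01,  2.05913357e+01,  6.34696500e-01, -1.97569872e-02,
       -7.01369079e+01, -1.65087599e+01]), 'qvel': array([-0.05136813, -0.05019796,  0.08193981, -0.07861522, -0.05507845,
        0.06262179]), 'tau': array([-3.16729136e-03, -5.82723498e+01,  2.93035322e+01,  6.99691236e+00,
        6.65183121e-03, -1.39541976e-04]), 'tool_pos': array([ 0.22033127, -0.63751147,  0.22563197]), 'orientation': array([ 1.79905031e+02, -8.77777741e-03, -1.60940392e+02]), 'force': array([ 1.0667909 , -0.28864099,  0.45758569]), 'moment': array([-0.04415434, -0.00944071, -0.00273873]), 'gripper_force': 0.0, 'opening': 0.08765101521513373} 0.0188
scene {'mtx': array([[604.26744033,   0.        , 313.09630016],
       [  0.        , 604.26744033, 234.86525977],
       [  0.        ,   0.        ,   1.        ]]), 'R': array([[ 0.61535574,  0.78824579,  0.00242547],
       [ 0.64204336, -0.4994308 , -0.58167791],
       [-0.45729381,  0.3594961 , -0.81341559]]), 't': array([-0.35772505, -0.35716884,  1.70737396])}
top {'mtx': array([[545.40171823,   0.        , 326.1391728 ],
       [  0.        , 545.40171823, 236.43467207],
       [  0.        ,   0.        ,   1.        ]]), 'R': array([[ 0.02424178, -0.99966061, -0.00953937],
       [-0.99002181, -0.02268088, -0.13907696],
       [ 0.1388134 ,  0.01281566, -0.99023563]]), 't': array([-0.04326419,  0.59468474,  1.46961948])}
```

View pics/top0.png

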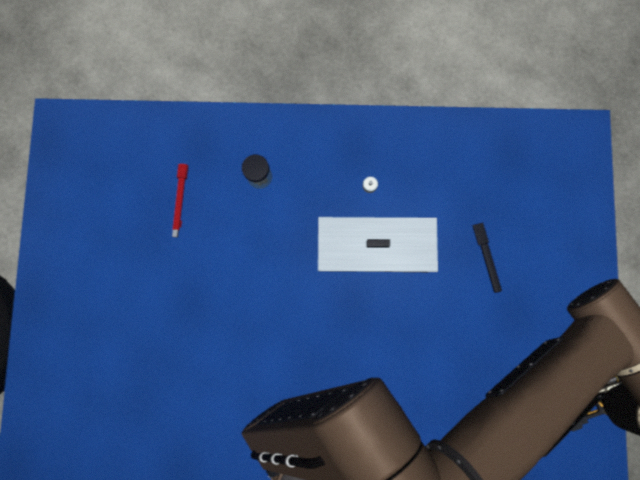

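View pics/scene0.png

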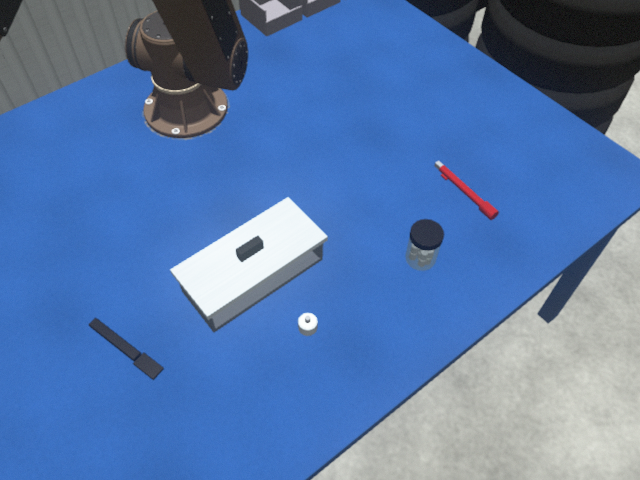

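The top view shows the cover at about (378,243), the stick at (180,200), the jar at (256,168), the gauge at (370,184) and the pry tool at (487,258). The scene view agrees, and the area left of the rack is empty.

```bash
cat > h.py <<'E'
from plant import ctrl, imaging
import cv2,numpy as np
def ray(m,uv,z):
    uv=np.atleast_2d(uv).astype(float)
    d=(np.linalg.inv(m["mtx"])@np.c_[uv,np.ones(len(uv))].T).T@m["R"]
    c=-m["R"].T@m["t"]
    return c+d*((z-c[2])/d[:,2])[:,None]
def rect(m,mask,z):
    cs,_=cv2.findContours(mask.astype(np.uint8),cv2.RETR_EXTERNAL,cv2.CHAIN_APPROX_NONE)
    c=max(cs,key=cv2.contourArea)[:,0,:]
    w=ray(m,c,z)[:,:2]
    (cx,cy),(a,b),t=cv2.minAreaRect((w*1000).astype(np.float32))
    if a<b: t+=90   # t = direction of long side
    long=t%180
    return np.round([cx/1000,cy/1000,max(a,b),min(a,b),long-90],4)
E
python3 - <<'E'
from h import *
m=imaging.camera_model("top");p=cv2.imread("pics/top0.png");g=p.astype(int)
roi=np.zeros((480,640),bool);roi[205:285,300:455]=1
wh=(g.min(2)>130)&roi; wh=cv2.morphologyEx(wh.astype(np.uint8),cv2.MORPH_CLOSE,np.ones((15,35)))
print("cover",rect(m,wh,.095))
r2=np.zeros((480,640),bool);r2[232:256,358:398]=1
print("handle",rect(m,(g.max(2)<90)&r2,.125))
ys=np.s_[:]
for n,uv,z in(("stick",[[182,165],[175,236]],.02),("jar",[[256,167]],.105),("gauge",[[370,184]],.046),("pry",[[479,225],[498,291]],.01),("tbl",[[36,99],[610,110]],0)):print(n,ray(m,uv,z).round(3).tolist())
ms=imaging.camera_model("scene");print("scene handle top, corners",ray(ms,[[250,245]],.12).round(3),ray(ms,[[290,198],[327,237],[210,312],[172,271]],.095).round(3).tolist())
E
```

```text
cover [ 5.715000e-01 -1.663000e-01  3.172841e+02  1.442395e+02  5.818000e-01]
handle [ 0.5696 -0.1647 54.9224 15.7822  1.3163]
stick [[0.796, 0.39, 0.02], [0.59, 0.397, 0.02]]
jar [[0.772, 0.164, 0.105]]
gauge [[0.746, -0.148, 0.046]]
pry [[0.642, -0.46, 0.01], [0.458, -0.51, 0.01]]
tbl [[0.993, 0.842, 0.0], [0.994, -0.85, 0.0]]
scene handle top, corners [[ 0.571 -0.164  0.12 ]] [[0.504, -0.007, 0.095], [0.643, -0.009, 0.095], [0.642, -0.313, 0.095], [0.51, -0.324, 0.095]]
```

```bash
python3 -m crank '[[[0.029,0.039,0],[0,0,6],1],[[0.029,0.039,0],[0,0,6],1],[[0.029,0.039,0],[0,0,6],1],[[0.029,0.039,0],[0,0,6],1],[[0.029,0.039,0],[0,0,6],1],[[0.029,0.039,0],[0,0,6],1],[[0.029,0.039,0],[0,0,6],1],[[0.029,0.039,0],[0,0,6],1],[[0.029,0.039,0],[0,0,6],1],[[0.029,0.039,0],[0,0,6],1],[[0.029,0.039,0],[0,0,6],1],[[0.029,0.039,0],[0,0,6],1]]'
python3 - <<'E'
from h import *
print(ctrl.get_obs()['qvel'].round(2))
m=imaging.camera_model("wrist");p,d=imaging.snapshot("wrist");cv2.imwrite("pics/w1.png",p)
print(m["R"].round(3),(-m["R"].T@m["t"]).round(3))
o=ctrl.get_obs();print(o["tool_pos"],o["orientation"],o["force"])
E
```

```text
clock: 1.3
tool_pos: [0.5692, -0.168, 0.2265]
orientation: [180.0, 0.0, -88.7]
force: [0.3, -0.8, 0.3]
opening: 0.0874
gripper_force: 0.0
[39.92 14.52 18.85  0.32 -4.18 19.91]
[[-1.    -0.023  0.001]
 [-0.022  0.965  0.26 ]
 [-0.007  0.26  -0.966]] [ 0.57  -0.238  0.384]
[ 0.57320299 -0.16376832  0.22601899] [-1.79925641e+02  2.77390692e-02 -8.81449500e+01] [4.43480885 2.89876118 1.22515119]
```

View pics/w1.png

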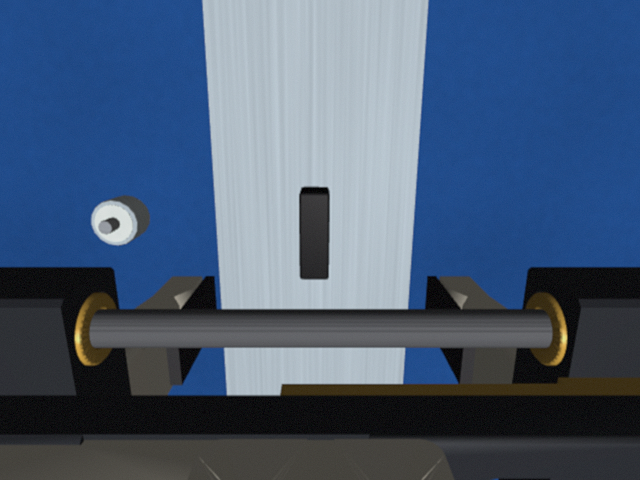

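The handle is at columns 300–329, rows 187–279 in the wrist view, between the fingers. I'll measure it now that the arm is still.

```bash
python3 - <<'E'
from h import *
m=imaging.camera_model("wrist");p,d=imaging.snapshot("wrist");g=p.astype(int)
r=np.zeros((480,640),bool);r[170:292,270:360]=1
mk=(g.max(2)<90)&r
ys,xs=np.nonzero(mk);print(xs.min(),xs.max(),ys.min(),ys.max(),"depth",d[235,314])
print("handle",rect(m,mk,.125))
# side edges of the plate
L=[];R=[]
for v in range(20,260,20):
    w=np.nonzero((g[v,:,2]>120)&(np.arange(640)>180)&(np.arange(640)<450))[0]
    L.append([w.min(),v]);R.append([w.max(),v])
for e in(L,R):
    q=ray(m,e,.095);f=np.polyfit(q[:,1],q[:,0],1);print("edge x at y=-.1655",np.polyval(f,-.1655),"yaw",np.degrees(np.arctan(-f[0])))
o=ctrl.get_obs();print(o["tool_pos"],o["orientation"],o["force"])
E
```

```text
306 335 181 272 depth 0.26818258
handle [ 0.5722 -0.1679 61.5665 18.9581  1.3065]
edge x at y=-.1655 0.643717741370958 yaw 1.0202959866663643
edge x at y=-.1655 0.5005008539267836 yaw 0.9699318656517656
[ 0.57119572 -0.16585748  0.22573802] [ 1.79987570e+02  1.88459537e-02 -8.84804334e+01] [-0.61182881 -0.54498308  0.16801589]
```

```bash
python3 -m crank '[[[0.001,-0.001,-0.04],[0,0,0],1],[[0,0,-0.04],[0,0,0],1],[[0,0,-0.03],[0,0,0],1],[[0,0,-0.014],[0,0,0],1],[[0,0,0],[0,0,0],1],[[0,0,0],[0,0,0],-1],[[0,0,0],[0,0,0],-1],[[0,0,0],[0,0,0],-1],[[0,0,0],[0,0,0],-1],[[0,0,0],[0,0,0],-1],[[0,0,0],[0,0,0],-1],[[0,0,0],[0,0,0],-1]]'
```

```text
clock: 2.6
tool_pos: [0.5695, -0.1709, 0.1027]
orientation: [-180.0, 0.0, -88.9]
force: [0.2, 0.5, -0.6]
opening: 0.0371
gripper_force: 0.0
```

```bash
python3 -m crank '[[[0,0,0],[0,0,0],-1],[[0,0,0],[0,0,0],-1],[[0,0,0],[0,0,0],-1],[[0,0,0],[0,0,0],-1],[[0,0,0],[0,0,0],-1]]'; python3 -c "
from h import *
print(ctrl.get_obs())"
```

```text
clock: 3.1
tool_pos: [0.5697, -0.1709, 0.1026]
orientation: [-180.0, -0.0, -88.9]
force: [1.0, -0.3, -0.4]
opening: 0.0198
gripper_force: 30.0
{'clock': 3.1, 'joint_pos': array([ 2.11352905e+00,  1.92321694e+01, -1.88916793e+01,  1.80676521e-03,
       -5.18611837e+01, -1.04215173e+00]), 'qvel': array([-0.01286037, -0.10197179,  0.04207332,  0.07158436, -0.06321738,
        0.01981069]), 'tau': array([-2.15897430e-01, -5.17767370e+01,  2.39086962e+01,  5.78644127e+00,
       -3.96368522e-01,  2.66721816e-02]), 'tool_pos': array([ 0.56966248, -0.17091668,  0.10257976]), 'orientation': array([-1.79985009e+02, -1.14887895e-03, -8.89275072e+01]), 'force': array([ 0.99076977, -0.30271633, -0.37330051]), 'moment': array([ 0.04317645, -0.32414374, -0.04665281]), 'gripper_force': 29.999662935733795, 'opening': 0.019780807979769652}
```

```bash
python3 -m crank '[[[0,0,0.005],[0,0,0],-1],[[0,0,0.01],[0,0,0],-1],[[0,0,0.01],[0,0,0],-1],[[0,0,0.015],[0,0,0],-1],[[0,0,0.02],[0,0,0],-1],[[0,0,0.02],[0,0,0],-1],[[0,0,0.0],[0,0,0],-1],[[0,0,0],[0,0,0],-1]]'; python3 -c "
from h import *
p,d=imaging.snapshot('scene');cv2.imwrite('pics/s2.png',p);print(ctrl.get_obs()['force'],ctrl.get_obs()['moment'])"
```

```text
clock: 3.9
tool_pos: [0.5693, -0.1708, 0.183]
orientation: [-180.0, 0.0, -88.9]
force: [0.2, -0.2, -3.2]
opening: 0.0195
gripper_force: 30.0
[ 0.48726103  0.3874644  -3.02832681] [0.05057501 0.13856062 0.0369912 ]
```

View pics/s2.png

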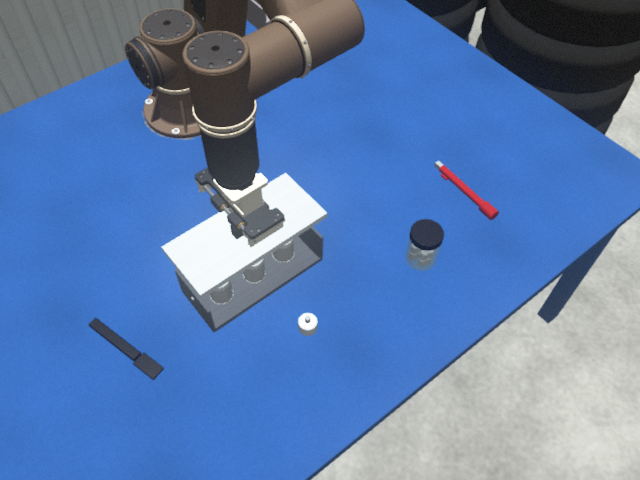

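The cover (about 163–326, 178–285) is up and level, and three tins stand in the rack at about (220,292), (254,268) and (283,250). Next I carry it left.

```bash
python3 -m crank '[[[-0.002,0.015,0],[0,0,0],-1],[[-0.005,0.03,0],[0,0,0],-1],[[-0.006,0.04,0],[0,0,0],-1],[[-0.006,0.04,0],[0,0,0],-1],[[-0.006,0.04,0],[0,0,0],-1],[[-0.006,0.04,0],[0,0,0],-1],[[-0.006,0.04,0],[0,0,0],-1],[[-0.006,0.04,0],[0,0,0],-1],[[-0.005,0.035,0],[0,0,0],-1],[[-0.002,0.026,0],[0,0,0],-1],[[0,0.01,0],[0,0,0],-1],[[0,0,0],[0,0,0],-1]]'; python3 - <<'E'
from h import *
print(ctrl.get_obs()['orientation'])
p,d=imaging.snapshot('top');cv2.imwrite('pics/t3.png',p)
E
```

```text
clock: 5.15
tool_pos: [0.5188, 0.1864, 0.1817]
orientation: [179.9, -0.0, -88.8]
force: [0.2, -1.0, -2.1]
opening: 0.0202
gripper_force: 30.0
[ 1.79928716e+02 -4.44425355e-02 -8.88089840e+01]
```

View pics/t3.png

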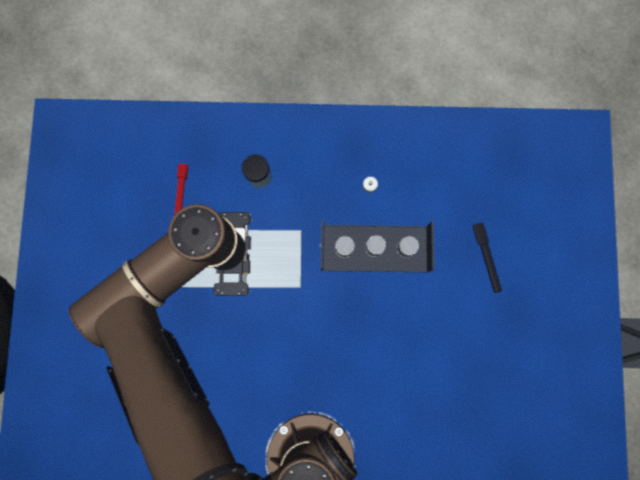

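The cover hangs level at columns ~185–301, rows 230–288. The rack (322–432, 222–272) is open, with tins at (345,245), (376,244) and (409,244). The cover's landing place is clear, so I lower it while measuring the tins.

```bash
python3 -m crank '[[[0,0,-0.025],[0,0,0],-1],[[0,0,-0.04],[0,0,0],-1],[[0,0,-0.04],[0,0,0],-1],[[0,0,-0.025],[0,0,0],-1],[[0,0,-0.014],[0,0,0],-1],[[0,0,-0.007],[0,0,0],-1],[[0,0,-0.005],[0,0,0],-1],[[0,0,0],[0,0,0],-1],[[0,0,0],[0,0,0],-1]]'; python3 - <<'E'
from h import *
m=imaging.camera_model("top");p=cv2.imread("pics/t3.png");g=p.astype(int)
roi=np.zeros((480,640),bool);roi[230:260,328:426]=1
mk=((g.min(2)>100)&roi).astype(np.uint8)
n,l,s,c=cv2.connectedComponentsWithStats(mk)
for i in range(1,n):
    if s[i,4]>50:print(s[i],ray(m,c[i],.078).round(4))
dk=np.zeros((480,640),bool);dk[215:280,312:440]=1
print("rack",rect(m,(g[:,:,0]<90)&dk,.05))
E
```

```text
clock: 6.1
tool_pos: [0.52, 0.1852, 0.0273]
orientation: [-179.9, 0.0, -88.9]
force: [0.5, 0.1, -3.0]
opening: 0.0198
gripper_force: 30.0
[366 235  20  20 311] [[ 0.5723 -0.1642  0.078 ]]
[335 236  20  20 312] [[ 0.5678 -0.0797  0.078 ]]
[399 236  20  20 311] [[ 0.5718 -0.2527  0.078 ]]
rack [ 5.703000e-01 -1.690000e-01  3.057354e+02  1.353873e+02  1.221800e+00]
```

```bash
python3 -m crank '[[[0,0,-0.003],[0,0,0],-1],[[0,0,-0.001],[0,0,0],-1],[[0,0,-0.001],[0,0,0],-1],[[0,0,0],[0,0,0],-1]]'
```

```text
clock: 6.5
tool_pos: [0.5196, 0.1852, 0.0226]
orientation: [-180.0, 0.0, -88.9]
force: [-3.0, -1.3, 6.3]
opening: 0.0199
gripper_force: 30.0
```

```bash
python3 -m crank '[[[0,0,0],[0,0,0],0.2],[[0,0,0],[0,0,0],0.2],[[0,0,0],[0,0,0],0.2],[[0,0,0],[0,0,0],0.2],[[0,0,0],[0,0,0],0.2],[[0,0,0],[0,0,0],0.2],[[0,0,0.02],[0,0,0],0.2],[[0,0,0.05],[0,0,0],1],[[0,0,0.05],[0,0,0],1],[[0,0,0.04],[0,0,0],1]]'
```

```text
clock: 7.5
tool_pos: [0.5199, 0.1851, 0.1845]
orientation: [-179.9, 0.0, -88.9]
force: [1.6, 0.5, 0.3]
opening: 0.0711
gripper_force: 0.0
```

```bash
python3 -m crank '[[[0.003,-0.02,0],[0,0,0],1],[[0.007,-0.04,0],[0,0,0],1],[[0.008,-0.045,0],[0,0,0],1],[[0.008,-0.045,0],[0,0,0],1],[[0.008,-0.045,0],[0,0,0],1],[[0.008,-0.04,0],[0,0,0],1],[[0.005,-0.02,0],[0,0,0],1],[[0.001,-0.01,0],[0,0,0],1],[[0,0,0],[0,0,0],1],[[0,0,0],[0,0,0],1]]'; python3 - <<'E'
from h import *
o=ctrl.get_obs();print(o['force'])
m=imaging.camera_model("wrist");p,d=imaging.snapshot("wrist");cv2.imwrite("pics/w4.png",p)
t,_=imaging.snapshot("top");cv2.imwrite("pics/t4.png",t)
mt=imaging.camera_model("top");g=t.astype(int)
roi=np.zeros((480,640),bool);roi[205:330,150:318]=1
print("cover",rect(mt,cv2.morphologyEx(((g.min(2)>130)&roi).astype(np.uint8),cv2.MORPH_CLOSE,np.ones((15,35))),.015))
cv2.imwrite("pics/both4.png",np.hstack([cv2.resize(p,(400,300)),cv2.resize(t,(400,300))]))
E
```

```text
clock: 8.5
tool_pos: [0.5673, -0.0795, 0.1815]
orientation: [180.0, 0.0, -88.9]
force: [-0.5, 0.1, 0.0]
opening: 0.0874
gripper_force: 0.0
[-0.49746901  0.06403302  0.04532096]
cover [ 5.68700e-01  7.54000e-02  2.46090e+02  8.35618e+01 -8.29578e+01]
```

View pics/both4.png

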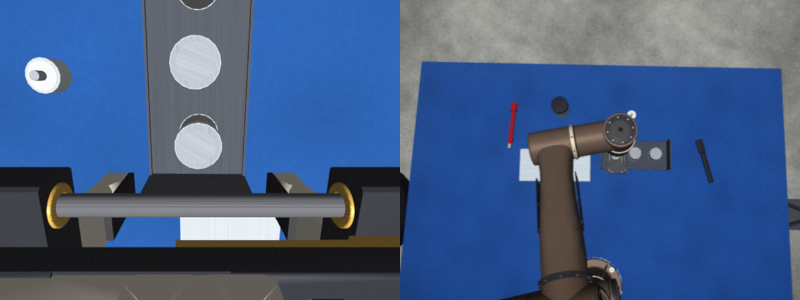

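The left tin's top is at about (396,292) in the wrist view, central between the fingers, and the middle tin is at (390,124). The cover lies flat and clear of the rack, partly hidden by the arm.

```bash
python3 - <<'E'
from h import *
m=imaging.camera_model("wrist");p=cv2.imread("pics/w4.png");g=p.astype(int)
roi=np.zeros((480,640),bool);roi[:345,320:460]=1
mk=((g.min(2)>135)&roi).astype(np.uint8)
for c in cv2.findContours(mk,cv2.RETR_EXTERNAL,cv2.CHAIN_APPROX_NONE)[0]:
    if cv2.contourArea(c)<1500: continue
    w=(ray(m,c[:,0,:],.078)[:,:2]*1000).astype(np.float32)
    print(cv2.boundingRect(c),cv2.minEnclosingCircle(w))
o=ctrl.get_obs();print(o["tool_pos"])
E
```

```text
(320, 197, 36, 73) ((564.35546875, -78.48678588867188), 24.8288516998291)
(320, 56, 34, 87) ((567.7002563476562, -162.93983459472656), 24.947370529174805)
[ 0.56739197 -0.07896311  0.18162539]
```

```bash
python3 - <<'E'
from h import *
m=imaging.camera_model("wrist");p=cv2.imread("pics/w4.png");g=p.astype(int)
roi=np.zeros((480,640),bool);roi[:275,255:380]=1
mk=((g.min(2)>135)&roi).astype(np.uint8)
for c in cv2.findContours(mk,cv2.RETR_EXTERNAL,cv2.CHAIN_APPROX_NONE)[0]:
    if cv2.contourArea(c)<1000: continue
    w=(ray(m,c[:,0,:],.078)[:,:2]*1000).astype(np.float32)
    print(cv2.boundingRect(c),cv2.minEnclosingCircle(w))
E
```

```text
(279, 196, 77, 75) ((568.6493530273438, -78.33403015136719), 25.6945858001709)
(270, 56, 84, 87) ((572.96240234375, -162.85549926757812), 25.604219436645508)
```

```bash
python3 -m crank '[[[0.001,0,-0.03],[0,0,0],1],[[0,0,-0.045],[0,0,0],1],[[0,0,-0.04],[0,0,0],1],[[0,0,-0.021],[0,0,0],1],[[0,0,0],[0,0,0],1],[[0,0,0],[0,0,0],-1],[[0,0,0],[0,0,0],-1],[[0,0,0],[0,0,0],-1],[[0,0,0],[0,0,0],-1],[[0,0,0],[0,0,0],-1],[[0,0,0],[0,0,0],-1],[[0,0,0],[0,0,0],-1]]'
python3 -m crank '[[[0,0,0],[0,0,0],-1],[[0,0,0],[0,0,0],-1],[[0,0,0.005],[0,0,0],-1],[[0,0,0.01],[0,0,0],-1],[[0,0,0.01],[0,0,0],-1],[[0,0,0.005],[0,0,0],-1],[[0,0,0],[0,0,0],-1],[[0,0,0],[0,0,0],-1],[[0,0,0],[0,0,0],-1],[[0,0,0],[0,0,0],-1],[[0,0,0],[0,0,0],-1]]'
cat > w.py <<'E'
from h import *
f=[]
for i in range(6):
    o=ctrl.get_obs();f.append(np.r_[o["force"],o["tool_pos"]]);imaging.snapshot("wrist")
f=np.array(f);print(f[:,2].round(2),f.mean(0).round(4),o["tau"].round(2),o["opening"],o["gripper_force"])
E
python3 w.py
```

```text
clock: 9.8
tool_pos: [0.569, -0.0799, 0.0462]
orientation: [-179.9, -0.0, -88.9]
force: [-0.7, 0.9, 5.9]
opening: 0.0494
gripper_force: 30.0
clock: 10.9
tool_pos: [0.5683, -0.08, 0.0752]
orientation: [180.0, -0.0, -88.9]
force: [0.7, 0.6, -3.6]
opening: 0.0494
gripper_force: 30.0
[-3.64 -2.69 -2.11 -2.91 -2.61 -2.25] [ 0.1928  0.2077 -2.7017  0.5684 -0.08    0.0754] [-0.000e+00 -5.172e+01  2.394e+01  5.870e+00  2.000e-02 -0.000e+00] 0.0494528759283779 29.99870628118515
```

```bash
python3 -m crank '[[[0,0,-0.01],[0,0,0],-1],[[0,0,-0.01],[0,0,0],-1],[[0,0,-0.006],[0,0,0],-1],[[0,0,-0.003],[0,0,0],-1],[[0,0,-0.001],[0,0,0],-1],[[0,0,0],[0,0,0],-1],[[0,0,0],[0,0,0],-1]]'
python3 -m crank '[[[0,0,0],[0,0,0],1],[[0,0,0],[0,0,0],1],[[0,0,0],[0,0,0],1],[[0,0,0],[0,0,0],1],[[0,0,0],[0,0,0],1],[[0,0,0],[0,0,0],1],[[0,0,0],[0,0,0],1]]'
python3 -m crank '[[[0,0,0.03],[0,0,0],1],[[0,0,0.03],[0,0,0],1],[[0,-0.01,0.02],[0,0,0],1],[[0.002,-0.037,0],[0,0,0],1],[[0.002,-0.037,0],[0,0,0],1],[[0,0,0],[0,0,0],1],[[0,0,0],[0,0,0],1],[[0,0,0],[0,0,0],1]]'; python3 w.py
```

```text
clock: 11.9
tool_pos: [0.5676, -0.0801, 0.0462]
orientation: [179.9, -0.0, -88.9]
force: [-6.3, 1.4, 9.6]
opening: 0.0493
gripper_force: 30.0
clock: 12.6
tool_pos: [0.5685, -0.08, 0.0455]
orientation: [180.0, -0.0, -88.9]
force: [-0.4, 0.3, 1.2]
opening: 0.0876
gripper_force: 0.0
clock: 13.4
tool_pos: [0.5723, -0.1636, 0.1254]
orientation: [180.0, 0.0, -88.9]
force: [0.2, 0.5, -0.2]
opening: 0.0876
gripper_force: 0.0
[-0.16  0.6   0.75  0.46  0.07  0.56] [-0.3816 -0.2679  0.3793  0.5725 -0.1633  0.1255] [-7.000e-02 -5.080e+01  2.547e+01  6.070e+00  3.000e-02 -0.000e+00] 0.08728638533924699 0.0
```

```bash
python3 -m crank '[[[0,0,-0.03],[0,0,0],1],[[0,0,-0.035],[0,0,0],1],[[0,0,-0.014],[0,0,0],1],[[0,0,0],[0,0,0],1],[[0,0,0],[0,0,0],-1],[[0,0,0],[0,0,0],-1],[[0,0,0],[0,0,0],-1],[[0,0,0],[0,0,0],-1],[[0,0,0],[0,0,0],-1],[[0,0,0],[0,0,0],-1],[[0,0,0],[0,0,0],-1],[[0,0,0],[0,0,0],-1]]'
python3 -m crank '[[[0,0,0],[0,0,0],-1],[[0,0,0.005],[0,0,0],-1],[[0,0,0.01],[0,0,0],-1],[[0,0,0.01],[0,0,0],-1],[[0,0,0.005],[0,0,0],-1],[[0,0,0],[0,0,0],-1],[[0,0,0],[0,0,0],-1],[[0,0,0],[0,0,0],-1],[[0,0,0],[0,0,0],-1],[[0,0,0],[0,0,0],-1]]'
python3 w.py; python3 -c "
from h import *
p,d=imaging.snapshot('scene');cv2.imwrite('pics/s5.png',cv2.resize(p[150:350,120:380],None,fx=3,fy=3))"
```

```text
clock: 14.9
tool_pos: [0.5735, -0.164, 0.0472]
orientation: [-179.9, -0.0, -88.9]
force: [1.4, -0.0, 5.9]
opening: 0.0495
gripper_force: 30.0
clock: 15.9
tool_pos: [0.5723, -0.1639, 0.0762]
orientation: [180.0, 0.0, -88.9]
force: [0.3, 0.5, -6.3]
opening: 0.0498
gripper_force: 30.0
[-6.34 -5.5  -5.96 -6.28 -6.91 -5.78] [-0.1302  0.2665 -6.128   0.5724 -0.1639  0.0764] [-0.000e+00 -5.622e+01  2.548e+01  6.430e+00  3.000e-02 -0.000e+00] 0.04945796095431371 29.990303814411163
```

View pics/s5.png

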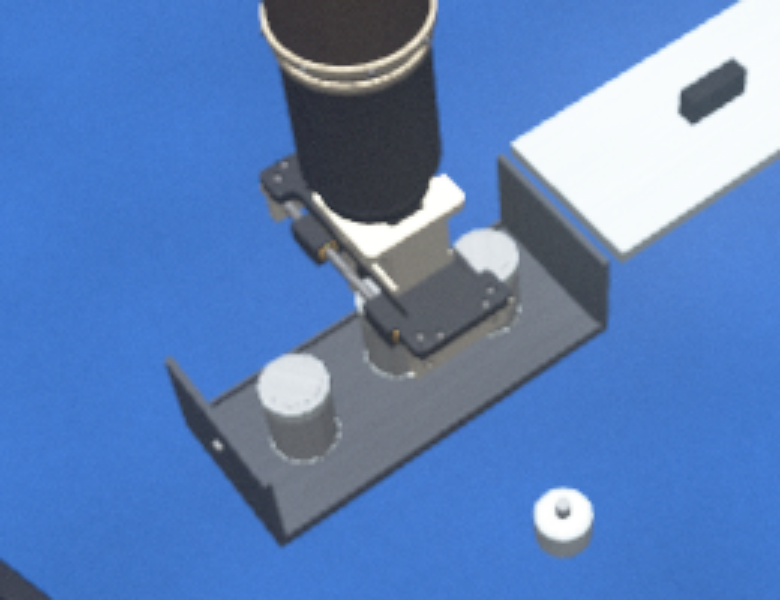

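The left tin (~(490,275)) and right tin (~(298,405)) stand upright, the middle one is held, and the cover lies flat beside the rack. The middle tin weighs about 6.4 N against about 3 N for the left.

```bash
python3 -m crank '[[[0,0,-0.01],[0,0,0],-1],[[0,0,-0.01],[0,0,0],-1],[[0,0,-0.006],[0,0,0],-1],[[0,0,-0.003],[0,0,0],-1],[[0,0,-0.001],[0,0,0],-1],[[0,0,0],[0,0,0],-1],[[0,0,0],[0,0,0],-1]]'
python3 -m crank '[[[0,0,0],[0,0,0],1],[[0,0,0],[0,0,0],1],[[0,0,0],[0,0,0],1],[[0,0,0],[0,0,0],1],[[0,0,0],[0,0,0],1],[[0,0,0],[0,0,0],1],[[0,0,0],[0,0,0],1]]'
python3 -m crank '[[[0,0,0.03],[0,0,0],1],[[0,0,0.03],[0,0,0],1],[[0,-0.01,0.02],[0,0,0],1],[[0,-0.039,0],[0,0,0],1],[[0,-0.039,0],[0,0,0],1],[[0,0,0],[0,0,0],1],[[0,0,0],[0,0,0],1]]'
python3 -m crank '[[[0,0,-0.03],[0,0,0],1],[[0,0,-0.035],[0,0,0],1],[[0,0,-0.014],[0,0,0],1],[[0,0,0],[0,0,0],1],[[0,0,0],[0,0,0],-1],[[0,0,0],[0,0,0],-1],[[0,0,0],[0,0,0],-1],[[0,0,0],[0,0,0],-1],[[0,0,0],[0,0,0],-1],[[0,0,0],[0,0,0],-1],[[0,0,0],[0,0,0],-1],[[0,0,0],[0,0,0],-1]]'
python3 -m crank '[[[0,0,0],[0,0,0],-1],[[0,0,0.005],[0,0,0],-1],[[0,0,0.01],[0,0,0],-1],[[0,0,0.01],[0,0,0],-1],[[0,0,0.005],[0,0,0],-1],[[0,0,0],[0,0,0],-1],[[0,0,0],[0,0,0],-1],[[0,0,0],[0,0,0],-1],[[0,0,0],[0,0,0],-1],[[0,0,0],[0,0,0],-1]]'
python3 w.py; python3 -c "
from h import *
p,d=imaging.snapshot('scene');cv2.imwrite('pics/s6.png',cv2.resize(p[150:350,120:380],None,fx=3,fy=3))"
```

```text
clock: 16.95
tool_pos: [0.5717, -0.164, 0.0472]
orientation: [179.9, -0.0, -88.9]
force: [-4.9, 2.0, 4.6]
opening: 0.0494
gripper_force: 30.0
clock: 17.65
tool_pos: [0.5725, -0.164, 0.0465]
orientation: [-180.0, -0.0, -88.9]
force: [-0.6, 0.4, 0.0]
opening: 0.0874
gripper_force: 0.0
clock: 18.35
tool_pos: [0.5721, -0.2528, 0.1262]
orientation: [180.0, 0.0, -89.0]
force: [-0.6, 0.1, -0.3]
opening: 0.0877
gripper_force: 0.0
clock: 19.55
tool_pos: [0.5731, -0.2521, 0.0482]
orientation: [-179.9, -0.0, -88.9]
force: [0.4, 0.4, 5.1]
opening: 0.0497
gripper_force: 30.0
clock: 20.55
tool_pos: [0.5723, -0.2519, 0.0772]
orientation: [180.0, 0.0, -88.9]
force: [-0.1, 1.1, -3.7]
opening: 0.0493
gripper_force: 30.0
[-3.72 -4.18 -3.9  -4.07 -4.7  -4.79] [ 0.0351  0.1572 -4.228   0.5724 -0.2519  0.0773] [-0.000e+00 -5.893e+01  2.541e+01  6.290e+00  4.000e-02 -0.000e+00] 0.049728726963355736 29.99574065208435
```

View pics/s6.png

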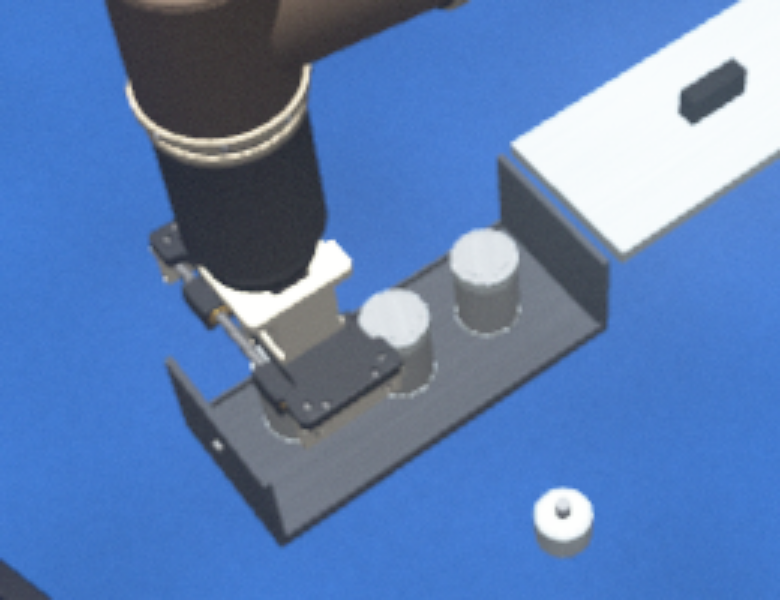

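The left and middle tins stand upright and the right one is held. Weights are about 2.7, 6.1 and 4.2 N from left to right, so the middle tin is the heaviest. I'll put the right one back and lift the middle.

```bash
python3 -m crank '[[[0,0,-0.01],[0,0,0],-1],[[0,0,-0.01],[0,0,0],-1],[[0,0,-0.006],[0,0,0],-1],[[0,0,-0.003],[0,0,0],-1],[[0,0,-0.001],[0,0,0],-1],[[0,0,0],[0,0,0],-1],[[0,0,0],[0,0,0],-1]]'
python3 -m crank '[[[0,0,0],[0,0,0],1],[[0,0,0],[0,0,0],1],[[0,0,0],[0,0,0],1],[[0,0,0],[0,0,0],1],[[0,0,0],[0,0,0],1],[[0,0,0],[0,0,0],1],[[0,0,0],[0,0,0],1]]'
python3 -m crank '[[[0,0,0.03],[0,0,0],1],[[0,0,0.03],[0,0,0],1],[[0,0.01,0.02],[0,0,0],1],[[0,0.039,0],[0,0,0],1],[[0,0.039,0],[0,0,0],1],[[0,0,0],[0,0,0],1],[[0,0,0],[0,0,0],1]]'
python3 -m crank '[[[0,0,-0.03],[0,0,0],1],[[0,0,-0.035],[0,0,0],1],[[0,0,-0.016],[0,0,0],1],[[0,0,0],[0,0,0],1],[[0,0,0],[0,0,0],-1],[[0,0,0],[0,0,0],-1],[[0,0,0],[0,0,0],-1],[[0,0,0],[0,0,0],-1],[[0,0,0],[0,0,0],-1],[[0,0,0],[0,0,0],-1],[[0,0,0],[0,0,0],-1],[[0,0,0],[0,0,0],-1]]'
python3 -m crank '[[[0,0,0],[0,0,0],-1],[[0,0,0.005],[0,0,0],-1],[[0,0,0.01],[0,0,0],-1],[[0,0,0.02],[0,0,0],-1],[[0,0,0.025],[0,0,0],-1],[[0,0,0.025],[0,0,0],-1],[[0,0,0.02],[0,0,0],-1],[[0,0,0.01],[0,0,0],-1],[[0,0,0.005],[0,0,0],-1],[[0,0,0],[0,0,0],-1],[[0,0,0],[0,0,0],-1],[[0,0,0],[0,0,0],-1]]'
python3 w.py; python3 -c "
from h import *
p,d=imaging.snapshot('scene');cv2.imwrite('pics/s7.png',p)"
```

```text
clock: 21.6
tool_pos: [0.5719, -0.2519, 0.0481]
orientation: [179.9, -0.0, -88.9]
force: [-4.5, 1.7, 5.8]
opening: 0.0493
gripper_force: 30.0
clock: 22.3
tool_pos: [0.5725, -0.252, 0.0475]
orientation: [180.0, -0.0, -88.9]
force: [0.0, -1.0, 0.9]
opening: 0.0876
gripper_force: 0.0
clock: 23.0
tool_pos: [0.5727, -0.1631, 0.1279]
orientation: [-180.0, -0.0, -88.8]
force: [-0.4, -0.2, -0.3]
opening: 0.088
gripper_force: 0.0
clock: 24.2
tool_pos: [0.5723, -0.164, 0.047]
orientation: [180.0, -0.0, -88.9]
force: [-1.6, 0.3, 5.9]
opening: 0.0498
gripper_force: 30.0
clock: 25.4
tool_pos: [0.5718, -0.1639, 0.1653]
orientation: [179.9, 0.0, -88.9]
force: [0.4, 0.1, -6.3]
opening: 0.0494
gripper_force: 30.0
[-6.34 -5.59 -6.23 -6.07 -5.92 -6.28] [ 0.3687  0.1617 -6.072   0.5721 -0.1639  0.1657] [-0.000e+00 -5.255e+01  2.924e+01  7.380e+00  3.000e-02 -0.000e+00] 0.04936409613481767 29.998693764209747
```

View pics/s7.png

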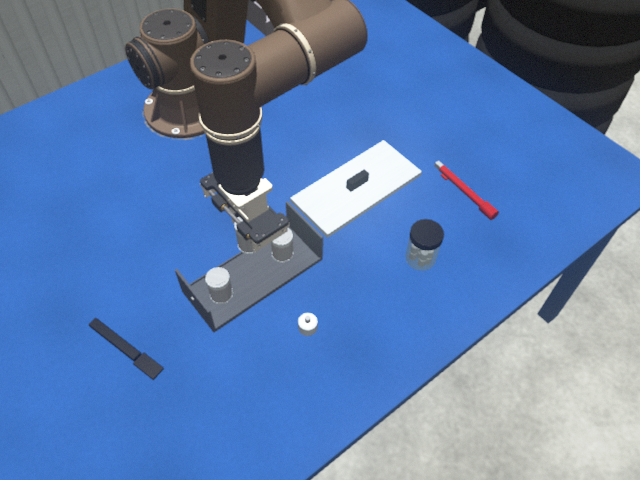

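The middle tin is held up at about (248,240), with its base at about 0.125 m. The other two stand at (219,284) and (283,245), the cover lies flat at (355,187), and the other things haven't moved.

```bash
python3 -c "
from plant import close_job
print(close_job())"
```

```text
the job is handed in; nothing more can be done
None
```

Job handed in: the middle tin is the heaviest (about 6.1 N, against about 2.7 N left and 4.2 N right) and is held upright about 3 cm above the end panels, with the other two standing in the rack and the cover flat on the shelf to its left.

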